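# Make up two job kits at the goldsmith's bench

## Robot

A 6-joint arm with a two-finger parallel gripper is mounted at the origin on the work surface. World frame = base frame: x ahead of the robot, y to its left, z up, the work surface at z = 0. Lengths are in mm, angles in rad, forces in N, time in s.
With the tool pointing down it reaches from about 275 to 1000 mm from the base axis. Payload 8.4 kg.
Tool frame: the origin (TCP) lies midway between the tips of the shut fingers; the grasp point (between the pads) lies 19 mm behind it (r.grip_point_offset is the distance from the TCP to the grasp point, in mm); z points along the fingers, y is the line along which they close (so a half turn about z gives the same grasp; the last joint's range is limited). The gripper opens to 85 mm and grips with 20 to 120 N. Pads are 22 mm wide; open, the fingers measure 114 mm over their backs; the gripper's body (76 mm by 85 mm) begins 54 mm behind the grasp point. The pads swing forward as they close: fully open they stand 13 mm farther back than shut.
Start: joints at [1.259, 0.353, 1.633, -0, 1.155, -0.002], TCP at [190.541, 595.249, 231.281] pointing down, gripper open.
Joint ranges: [-2.63, 2.63], [-0.92, 2.1], [0.06, 2.66], [-1.3, 4.44], [0, 2.69], [-3.02, 3.02]. Speed limits (rad/s): [2.22, 2.22, 2.79, 3.14, 3.14, 3.14].

## Interface

Orientations are given as [roll, pitch, yaw] about the fixed x, y, z axes, in that order (R = Rz(yaw) Ry(pitch) Rx(roll)).
In Python, from rig import r gives the robot as it stands. The module is installed in compiled form; this text tells all that it offers.
- The arm moves only by the shell command python3 -m creep 'ROWS' [FORCE]. ROWS is text: rows parted by semicolons, each of 7 numbers parted by spaces: the turn, a rotation vector about the tool's x, y, z in degrees, then the shift along the tool's x, y, z in m, then the closure in counts, from 0 (fully open) to 255 (shut). A call has 1 to 8 rows; each row is the pose to reach, as a shift and turn from the pose commanded when the call began, along the tool's axes at that moment; what a row does not reach only later rows make up. A row lasts 1/8 s, in which the tool goes at most 62.5 mm and 10.7 degrees, less where a joint would pass 70% of its speed; a pose out of reach is approached as far as the arm can. A call with a gripper value outside its range is refused whole. The fingers move at their own pace and stop on an object; FORCE is the grip in N (left out, the last holds). Time passes only in rows, so rows that repeat a pose let the fingers close. It gives the time, the measured TCP pose, the force, the opening and the grip force at its end, in the units of the state.
- r.sense(): the state, without advancing time (a new reading comes with each control period).
- r.grab_frame(name): name is "side" or "top"; returns a dict with "img" (420x560x3 uint8, red, green, blue), "range_z" (420x560 float32, mm along the optical axis (not along the pixel's ray), 0 where there is no reading), "K" (3x3 intrinsics, pixels), "D" ([k1, k2, p1, p2, k3] as OpenCV has them; the pictures are not rectified), "world_from_camera" (4x4, takes a point from camera to world coordinates). Camera axes: x right, y up, looking along -z (the intrinsics and any distortion apply to the point x, -y, -z); pixel columns grow to the right and rows downward; lengths in mm; the calibration is good to about 2 mm. A picture is of the moment at which its call begins.
- r.sign_off(): hands the job in; it is judged then, once.
The state is a dict: "clock": time; "qpos": joint angles; "qvel": joint speeds; "joint_efforts": joint torques, N m; "eef_pos": TCP position; "tcp_rot": TCP orientation; "contact_force": force on the tool from outside, world axes, zero at the start; "wrist_torque": the same for the moment, N m; "opening": opening from 0.0 (shut) to 1.0 (fully open); "grasp_force": force on a finger pad.
Only numpy, scipy, OpenCV 4.12 (cv2) and the standard library are available. Lean on these libraries where they do the work, as an engineer would, in place of code of your own. Each camera call takes 0.05 s, during which the arm holds its last target. There are 200 camera calls.

## Task

Make up two job kits from the stock in the middle of the bench: the blue tray gets the copper-wire spool in its cork-lined compartment and the amber flux jar in its white-lined one; the yellow tray gets the silver-wire spool in its cork-lined compartment and the red polishing block in its white-lined one. Each thing must end standing upright on the floor of its own compartment, let go of. Leave the brass-wire spool and the green polishing block standing where they are.

Things in the scene. Friction and masses are not known exactly. Their poses are not given: they have to be found in the camera images.
- blue_tray: Blue tray fixed to the bench, 72 mm along its x, 140 mm along its y; origin at the centre of its underside, z up. Floor 4 mm thick; walls 4 mm thick, 10 mm high, one across the middle: two compartments, 64 x 64 mm inside. The one lined with a brown cork pad is centred at y = +34 mm, the one with a white pad at y = -34 mm. Any yaw, left or right of the stock.
- yellow_tray: Yellow tray fixed to the bench, 72 mm along its x, 140 mm along its y; origin at the centre of its underside, z up. Floor 4 mm thick; walls 4 mm thick, 10 mm high, one across the middle: two compartments, 64 x 64 mm inside. The one lined with a brown cork pad is centred at y = +34 mm, the one with a white pad at y = -34 mm. Any yaw, left or right of the stock.
- copper_spool_mid (a point): Copper-wire spool standing on end, a cylinder 42 mm in diameter and 50 mm high, about 160 g; origin of this point at its centre, half-way up (25 mm), z along its upright axis. Reddish copper winding between white end flanges.
- silver_spool_mid (a point): Silver-wire spool standing on end, a cylinder 42 mm in diameter and 50 mm high, about 160 g; origin of this point at its centre, half-way up (25 mm), z along its upright axis. Pale silver winding between black end flanges, a pale disc on top.
- brass_spool_mid (a point): Brass-wire spool standing on end, a cylinder 42 mm in diameter and 50 mm high, about 160 g; origin of this point at its centre, half-way up (25 mm), z along its upright axis. Yellowish brass winding between green end flanges. Not wanted: leave it alone.
- flux_jar_mid (a point): Amber flux jar with a yellow band and an orange screw cap: body 40 mm in diameter up to 36 mm, cap 36 mm in diameter above, 50 mm high in all, about 100 g; this point is its centre, half-way up (25 mm), z along its upright axis.
- red_block_mid (a point): Dark red polishing-compound block standing on end, 36 x 36 mm and 50 mm high, about 120 g, a paper band round its foot; this point is its centre, half-way up (25 mm), x and y square to its faces, z up. 
- green_block_mid (a point): Green polishing-compound block standing on end, 36 x 36 mm and 50 mm high, about 120 g, a paper band round its foot; this point is its centre, half-way up (25 mm), x and y square to its faces, z up. Not wanted: leave it alone. The stock stands at about 105 mm spacing, at random yaw, in three rows with other small things, all no taller than 50 mm, between the two trays.

How it is judged (in metres and radians):
At the end, for the whole second after the job is handed in: Each of the four things stands upright (0.1 rad) and at rest on the floor of its own compartment: its centre within 15 mm of the compartment's along each tray axis and 4 mm in height. Brass spool and green block stand within 30 mm of their starts (x of copper_spool_mid in the frame of blue_tray between -0.015 and 0.015 m and y of copper_spool_mid in the frame of blue_tray between 0.019 and 0.049 m and z of copper_spool_mid in the frame of blue_tray between 0.025 and 0.033 m and angle between each of copper_spool_mid, flux_jar_mid, silver_spool_mid, red_block_mid's own z axis and vertical below 0.1 rad and linear speed of each of copper_spool, flux_jar, silver_spool, red_block below 0.02 m/s and x of flux_jar_mid in the frame of blue_tray between -0.015 and 0.015 m and y of flux_jar_mid in the frame of blue_tray between -0.049 and -0.019 m and z of flux_jar_mid in the frame of blue_tray between 0.025 and 0.033 m and x of silver_spool_mid in the frame of yellow_tray between -0.015 and 0.015 m and y of silver_spool_mid in the frame of yellow_tray between 0.019 and 0.049 m and z of silver_spool_mid in the frame of yellow_tray between 0.025 and 0.033 m and x of red_block_mid in the frame of yellow_tray between -0.015 and 0.015 m and y of red_block_mid in the frame of yellow_tray between -0.049 and -0.019 m and z of red_block_mid in the frame of yellow_tray between 0.025 and 0.033 m and not (distance of any of brass_spool_mid, green_block_mid from where it was at the start of the episode above 0.03 m or angle between any of brass_spool_mid, green_block_mid's own z axis and vertical above 0.5 rad)); the robot touches nothing.
It fails at once if the brass-wire spool or the green polishing block is shifted by more than 30 mm or tipped over (distance of any of brass_spool_mid, green_block_mid from where it was at the start of the episode above 0.03 m or angle between any of brass_spool_mid, green_block_mid's own z axis and vertical above 0.5 rad).
It also fails if it takes over 115 s, if anything falls off the work surface, if the arm or the gripper's body presses on something with over 40 N, if the wrist force passes 120 N, or if a joint passes its speed limit or range.

## Working session

There is one attempt and no reset: what is moved stays moved. The work goes in short steps, Python scripts to look and compute and a shell command to move; the robot and the scene stay as the last step left them, time stands still between calls to the robot, and variables do not carry over. Pictures are saved under pics/ and viewed, at most 14 in all, crops included, and the job is handed in when it is done.

```bash
mkdir -p pics; python3 - <<'E'
from rig import r
import cv2,numpy as np
print(r.sense())
for n in("top","side"):
    f=r.grab_frame(n); np.savez(f"{n}0.npz",**f); cv2.imwrite(f"pics/{n}0.png",f["img"][:,:,::-1])
    print(n,f["K"],f["D"],f["world_from_camera"])
E
```

```text
{'clock': 0.0, 'qpos': array([ 1.25860565e+00,  3.53626168e-01,  1.63414751e+00,  3.02059148e-05,
        1.15523044e+00, -2.41141026e-03]), 'qvel': array([-0.00028341, -0.00265022, -0.00062264,  0.00166301, -0.00155978,
        0.00029029]), 'joint_efforts': array([ 2.77770170e-05, -6.05246615e+01, -3.42072952e+01, -2.69939956e-04,
        9.33078438e-03,  1.72272803e-05]), 'eef_pos': array([190.37655738, 594.78192427, 230.56970349]), 'tcp_rot': array([-3.14018126e+00, -3.10213162e-05,  2.83180115e+00]), 'contact_force': array([-0.97436626,  0.49838252,  0.13388393]), 'wrist_torque': array([-0.01070407,  0.06615732, -0.04068333]), 'grasp_force': 0.0, 'opening': 0.9960999238068967}
top [[509.76308434   0.         276.32192671]
 [  0.         509.76308434 221.62705432]
 [  0.           0.           1.        ]] [-0.11252327  0.          0.          0.          0.        ] [[-2.20236417e-02  9.88809056e-01 -1.47552060e-01  4.32333321e+02]
 [-9.99754219e-01 -2.14071560e-02  5.76500941e-03 -7.65318870e+00]
 [ 2.54182355e-03  1.47642761e-01  9.89037489e-01  9.65032596e+02]
 [ 0.00000000e+00  0.00000000e+00  0.00000000e+00  1.00000000e+00]]
side [[481.05253325   0.         278.56735635]
 [  0.         481.05253325 206.80748298]
 [  0.           0.           1.        ]] [-0.05026802  0.          0.          0.          0.        ] [[-9.89173110e-01  8.47034844e-02 -1.19841054e-01  4.08417197e+02]
 [-1.46748594e-01 -5.77519328e-01  8.03079246e-01  9.11427765e+02]
 [-1.18691472e-03  8.11970902e-01  5.83696707e-01  7.13779105e+02]
 [ 0.00000000e+00  0.00000000e+00  0.00000000e+00  1.00000000e+00]]
```

View pics/top0.png

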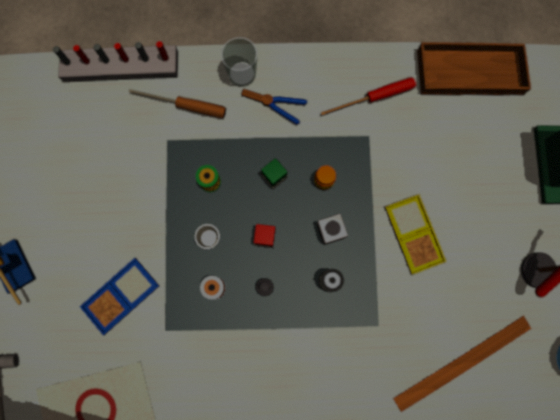

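View pics/side0.png

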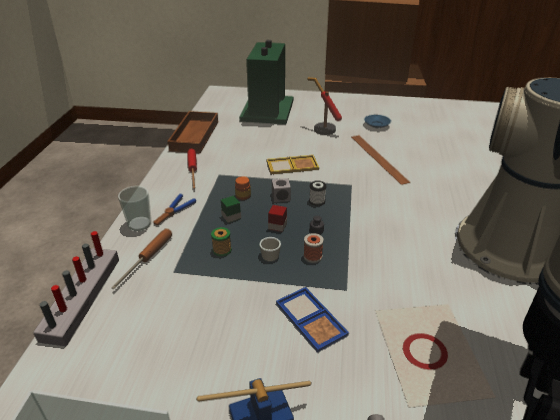

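The top view shows brass (207,177), green (274,172), jar (326,177), red (264,235), copper (211,288) and silver (331,280). The blue tray is at (120,296) with cork lower-left, and the yellow tray is at (415,234) with cork below. The side view agrees.

```bash
cat > h.py <<'E'
import numpy as np,cv2
from rig import r
def cast(f,uv,z):
    p=cv2.undistortPoints(np.float64(uv).reshape(-1,1,2),f["K"],f["D"]).reshape(-1,2)
    T=f["world_from_camera"]; d=np.c_[p[:,0],-p[:,1],-np.ones(len(p))]@T[:3,:3].T
    return T[:3,3]+d*((z-T[2,3])/d[:,2])[:,None]
def cloud(f):
    v,u=np.mgrid[:420,:560]; p=cv2.undistortPoints(np.float64(np.c_[u.ravel(),v.ravel()]).reshape(-1,1,2),f["K"],f["D"]).reshape(-1,2)
    d=np.c_[p[:,0],-p[:,1],-np.ones(len(p))]*f["range_z"].reshape(-1,1); T=f["world_from_camera"]
    return (d@T[:3,:3].T+T[:3,3]).reshape(420,560,3)
def tops(f,lo=42,hi=60):
    P=cloud(f); m=((P[...,2]>lo)&(P[...,2]<hi)&(f["range_z"]>0)).astype(np.uint8)
    cs,_=cv2.findContours(m,cv2.RETR_EXTERNAL,cv2.CHAIN_APPROX_NONE); out=[]
    for c in cs:
        if cv2.contourArea(c)<60: continue
        w=cast(f,c.reshape(-1,2),50)[:,:2].astype(np.float32)
        b=cv2.minAreaRect(w); M=cv2.moments(w.reshape(-1,1,2))
        out.append((c.reshape(-1,2).mean(0).round(),np.round([M["m10"]/M["m00"],M["m01"]/M["m00"]],1),np.round(b[0],1),np.round(b[1],1),round(b[2],1)))
    return out
E
python3 - <<'E'
from h import *
for n in("top","side"):
    f=np.load(n+"0.npz"); f={k:f[k] for k in f}
    print(n)
    for t in tops(f):
        if 150<t[0][0]<390 and 130<t[0][1]<340: print(*t)
    hsv=cv2.cvtColor(f["img"],cv2.COLOR_RGB2HSV)
    for name,lo,hi,box in(("blue",(105,140,40),(125,255,255),(80,250,165,340) if n=="top" else (270,280,355,355)),("yellow",(24,140,60),(34,255,255),(380,190,450,280) if n=="top" else (260,150,325,180))):
        m=cv2.inRange(hsv,lo,hi); k=np.zeros_like(m);k[box[1]:box[3],box[0]:box[2]]=1;m*=k
        pts=np.argwhere(m)[:,::-1]
        w=cast(f,pts,11)[:,:2].astype(np.float32); b=cv2.minAreaRect(w)
        c=cv2.boxPoints(b); e=max((c[1]-c[0],c[2]-c[1]),key=np.linalg.norm)
        print(name,len(pts),np.round(b[0],1),np.round(b[1],1),np.degrees(np.arctan2(e[1],e[0])).round(1))
f=np.load("top0.npz");f={k:f[k] for k in f}
print(cast(f,[(104,311),(134,283),(408,216),(422,250)],5).round())
E
```

```text
top
[211. 287.] [452.9 105.6] [452.5 105.4] [41.3 41. ] 89.4
[332. 280.] [ 461.2 -110.4] [ 461.1 -110.3] [39.6 39.3] 88.5
[264. 234.] [546.3   9.4] [546.4   9.4] [35.9 36.4] 81.7
[333. 228.] [ 555.3 -114.9] [ 555.2 -114.6] [43.7 43.5] 16.1
[326. 174.] [ 655.  -106.5] [ 654.8 -106.6] [33.3 36.1] 88.0
[207. 176.] [657.8 113.5] [657.7 113.1] [41.  39.8] 88.6
[274. 171.] [664.4 -10.8] [664.1 -10.7] [36.9 36.9] 38.4
blue 1095 [440.2 285.3] [ 69.7 137.4] -49.2
yellow 1321 [ 546.1 -276.5] [138.4  72.3] 19.0
side
[313. 240.] [452.8 108.4] [452.9 109.8] [39.1 50.8] 6.0
[220. 234.] [656.9 116.7] [657.1 117.3] [39.6 49.4] 13.2
[277. 211.] [545.8  15.1] [545.6  15.6] [46.9 38.9] 82.9
[230. 202.] [663.4  -5.3] [663.7  -4.7] [39.3 46.8] 36.2
[317. 186.] [ 460.9 -106.5] [ 460.8 -105.2] [38.1 55.6] 5.4
[281. 183.] [ 554.6 -105. ] [ 554.6 -104.6] [43.5 47.9] 15.2
[242. 181.] [ 654.4 -101.3] [ 655.1 -100.1] [33.3 48.1] 11.4
blue 671 [439.3 288.2] [ 70.5 138.3] -49.1
yellow 18 [ 538.  -275.4] [122.1  68.1] 18.8
[[ 412.  315.    5.]
 [ 464.  258.    5.]
 [ 581. -267.    5.]
 [ 515. -290.    5.]]
```

```bash
cat > d.py <<'E'
import sys
from h import *
from scipy.spatial.transform import Rotation as Ro
s=r.sense(); R=Ro.from_euler("xyz",s["tcp_rot"])
print("t",round(float(s["clock"]),2),"tcp",s["eef_pos"].round(1),"rpy",np.degrees(s["tcp_rot"]).round(1),"F",s["contact_force"].round(1),"open",round(float(s["opening"]),3),"grip",round(float(s["grasp_force"]),1),"q6",s["qpos"][5].round(2))
a=list(map(float,sys.argv[1:])) 
for i in range(0,len(a),4):
    g=Ro.from_euler("xyz",[180,0,a[i+3]],degrees=True)
    print("to",a[i:i+4],"turn",np.degrees((R.inv()*g).as_rotvec()).round(1),"shift",(R.inv().apply(np.array(a[i:i+3])-s["eef_pos"])/1000).round(4))
E
python3 d.py 453 105.5 110 130.8; python3 -c "
from rig import r;print(r.grip_point_offset)"
```

```text
t 0.1 tcp [190.4 594.8 230.6] rpy [-179.9    0.   162.3] F [-0.5 -0.5 -0.4] open 0.996 grip 0.0 q6 -0.0
to [453.0, 105.5, 110.0, 130.8] turn [-0.1  0.  31.5] shift [-0.3993 -0.3858  0.1211]
18.700000000000003
```

```bash
python3 -m creep '0 0 31.5 -0.399 -0.386 0 0;0 0 31.5 -0.399 -0.386 0 0;0 0 31.5 -0.399 -0.386 0 0;0 0 31.5 -0.399 -0.386 0 0;0 0 31.5 -0.399 -0.386 0 0;0 0 31.5 -0.399 -0.386 0.06 0;0 0 31.5 -0.399 -0.386 0.121 0;0 0 31.5 -0.399 -0.386 0.121 0' 30; python3 d.py 453 105.5 110 130.8 453 105.5 13 130.8
```

```text
clock: 1.1
eef_pos: [418.7, 169.5, 152.9]
tcp_rot: [3.14, 0.0, 2.282]
contact_force: [1.2, -0.0, 0.3]
opening: 0.998
grasp_force: 0.0
t 1.1 tcp [418.7 169.5 152.9] rpy [179.9   0.  130.7] F [ 1.2 -0.   0.3] open 0.998 grip 0.0 q6 -0.33
to [453.0, 105.5, 110.0, 130.8] turn [ 0.1  0.  -0.1] shift [-0.0709 -0.0159  0.0429]
to [453.0, 105.5, 13.0, 130.8] turn [ 0.1  0.  -0.1] shift [-0.0708 -0.016   0.1399]
```

```bash
python3 -m creep '0 0 0 -0.07 -0.016 0.03 0;0 0 0 -0.07 -0.016 0.043 0;0 0 0 -0.07 -0.016 0.043 0;0 0 0 -0.07 -0.016 0.043 0' 30; python3 d.py 453 105.5 13 130.8
```

```text
clock: 1.6
eef_pos: [451.4, 108.3, 110.8]
tcp_rot: [3.141, -0.0, 2.282]
contact_force: [0.6, 0.3, -0.5]
opening: 1.0
grasp_force: 0.0
t 1.6 tcp [451.4 108.3 110.8] rpy [180.   -0.  130.8] F [ 0.6  0.3 -0.5] open 1.0 grip 0.0 q6 -0.48
to [453.0, 105.5, 13.0, 130.8] turn [ 0. -0. -0.] shift [-0.0032 -0.0006  0.0978]
```

```bash
python3 -m creep '0 0 0 -0.003 0 0.03 0;0 0 0 -0.003 0 0.06 0;0 0 0 -0.003 0 0.085 0;0 0 0 -0.003 0 0.097 0;0 0 0 -0.003 0 0.097 0;0 0 0 -0.003 0 0.097 0' 30; python3 d.py 453 105.5 13 130.8
python3 - <<'E'
from h import *
f=r.grab_frame("side");cv2.imwrite("pics/s1.png",cv2.resize(f["img"][150:350,200:450,::-1],None,fx=3,fy=3))
E
```

```text
clock: 2.35
eef_pos: [454.1, 105.9, 14.3]
tcp_rot: [3.14, 0.001, 2.283]
contact_force: [-0.2, 0.2, 0.4]
opening: 1.002
grasp_force: 0.0
t 2.35 tcp [454.1 105.9  14.3] rpy [179.9   0.  130.8] F [-0.2  0.2  0.4] open 1.002 grip 0.0 q6 -0.49
to [453.0, 105.5, 13.0, 130.8] turn [ 0.1  0.  -0. ] shift [ 0.0004 -0.0011  0.0013]
```

View pics/s1.png

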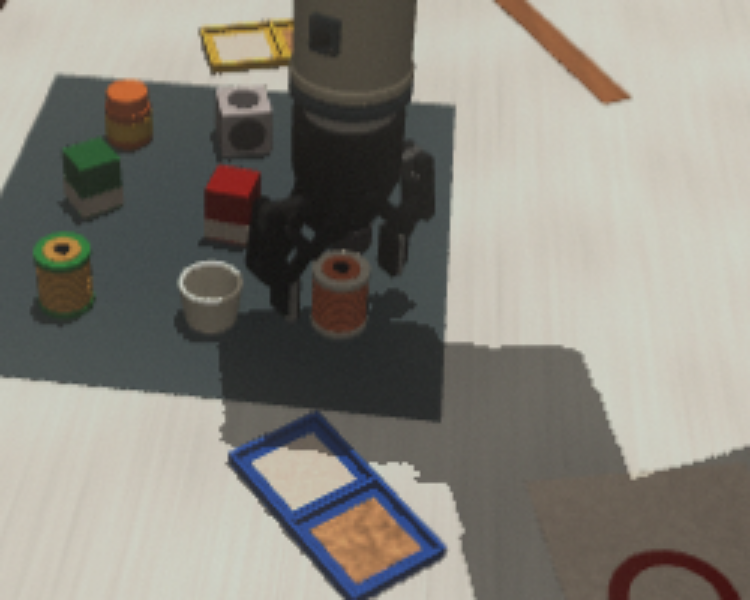

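The fingers straddle the copper spool at (340,290) in the crop. Closing.

```bash
python3 -m creep '0 0 0 0 0 0 255;0 0 0 0 0 0 255;0 0 0 0 0 0 255;0 0 0 0 0 0 255;0 0 0 0 0 0 255;0 0 0 0 0 0 255;0 0 0 0 0 0 255;0 0 0 0 0 0 255' 40; python3 d.py 453 105.5 110 130.8
```

```text
clock: 3.4
eef_pos: [453.7, 105.4, 13.8]
tcp_rot: [3.141, 0.0, 2.282]
contact_force: [-1.4, -0.4, 7.1]
opening: 0.485
grasp_force: 39.6
t 3.4 tcp [453.7 105.4  13.8] rpy [180.    0.  130.7] F [-1.4 -0.4  7.1] open 0.485 grip 39.6 q6 -0.49
to [453.0, 105.5, 110.0, 130.8] turn [ 0.   0.  -0.1] shift [ 0.0005 -0.0004 -0.0962]
```

```bash
python3 -m creep '0 0 0 0 0 -0.05 255;0 0 0 0 0 -0.085 255;0 0 0 0.03 -0.02 -0.085 255;0 0 0 0.08 -0.05 -0.085 255' ; python3 d.py 418 312 98 130.8
```

```text
clock: 3.9
eef_pos: [364.0, 133.7, 99.0]
tcp_rot: [3.139, 0.001, 2.28]
contact_force: [-0.9, 0.9, -1.1]
opening: 0.48
grasp_force: 41.1
t 3.9 tcp [364.  133.7  99. ] rpy [1.799e+02 1.000e-01 1.306e+02] F [-0.9  0.9 -1.1] open 0.48 grip 41.1 q6 -0.36
to [418.0, 312.0, 98.0, 130.8] turn [ 0.1  0.1 -0.2] shift [0.1001 0.1571 0.0013]
```

```bash
python3 -m creep '0 0 0 0.1 0.157 0 255;0 0 0 0.1 0.157 0 255;0 0 0 0.1 0.157 0 255;0 0 0 0.1 0.157 0 255;0 0 0 0.1 0.157 0 255;0 0 0 0.1 0.157 0 255;0 0 0 0.1 0.157 0 255' ; python3 d.py 418 312 18 130.8
```

```text
clock: 4.78
eef_pos: [416.8, 310.6, 98.4]
tcp_rot: [-3.141, 0.0, 2.281]
contact_force: [-0.2, 0.7, -1.6]
opening: 0.484
grasp_force: 41.4
t 4.78 tcp [416.8 310.6  98.4] rpy [-180.     0.   130.7] F [-0.2  0.7 -1.6] open 0.484 grip 41.4 q6 -0.07
to [418.0, 312.0, 18.0, 130.8] turn [-0.   0.  -0.1] shift [0.0003 0.0018 0.0804]
```

```bash
python3 -m creep '0 0 0 0 0.002 0.03 255;0 0 0 0 0.002 0.06 255;0 0 0 0 0.002 0.072 255;0 0 0 0 0.002 0.076 255;0 0 0 0 0.002 0.079 255;0 0 0 0 0.002 0.079 255' ; python3 d.py 418 312 18 130.8
```

```text
clock: 5.52
eef_pos: [418.9, 313.2, 19.9]
tcp_rot: [3.141, 0.0, 2.282]
contact_force: [-0.2, 0.2, -1.0]
opening: 0.478
grasp_force: 41.4
t 5.53 tcp [418.9 313.2  19.9] rpy [179.9   0.  130.7] F [-0.2  0.2 -1. ] open 0.478 grip 41.4 q6 -0.07
to [418.0, 312.0, 18.0, 130.8] turn [ 0.1  0.  -0.1] shift [-0.0003 -0.0015  0.0019]
```

```bash
python3 -m creep '0 0 0 0 0 0.0015 255;0 0 0 0 0 0.0015 255;0 0 0 0 0 0.0015 80;0 0 0 0 0 0.0015 0;0 0 0 0 0 0.0015 0;0 0 0 0 0 0.0015 0;0 0 0 0 0 0.0015 0;0 0 0 0 0 0.0015 0' ; python3 d.py 418 312 110 130.8
python3 - <<'E'
from h import *
f=r.grab_frame("side");cv2.imwrite("pics/s2.png",cv2.resize(f["img"][200:380,200:440,::-1],None,fx=3,fy=3))
E
```

```text
clock: 6.52
eef_pos: [418.5, 312.9, 17.8]
tcp_rot: [-3.141, -0.0, 2.282]
contact_force: [0.3, -0.2, 0.1]
opening: 1.0
grasp_force: 0.0
t 6.53 tcp [418.5 312.9  17.8] rpy [-180.    -0.   130.7] F [ 0.3 -0.2  0.1] open 1.0 grip 0.0 q6 -0.07
to [418.0, 312.0, 110.0, 130.8] turn [-0.  -0.  -0.1] shift [-0.0004 -0.001  -0.0922]
```

View pics/s2.png

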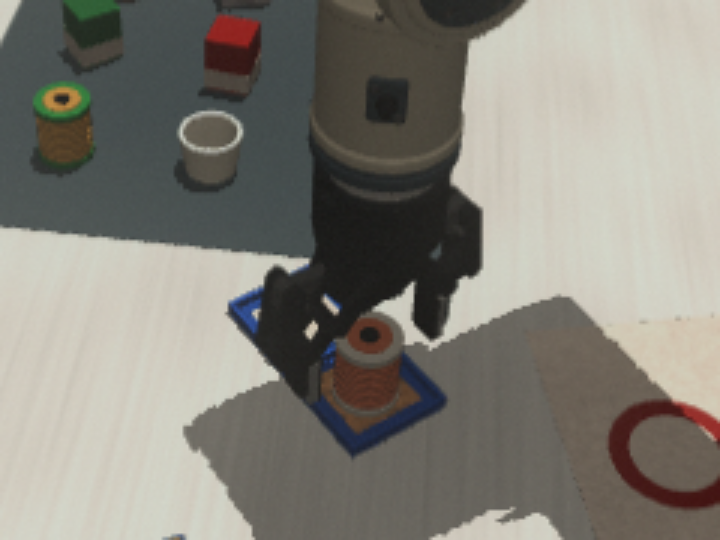

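Copper stands upright in the cork compartment (370,370). Next is the jar.

```bash
python3 -m creep '0 0 0 0 0 -0.06 0;0 0 0 0 0 -0.11 0;0 0 0 -0.472 -0.095 -0.11 0;0 0 0 -0.472 -0.095 -0.11 0;0 0 0 -0.472 -0.095 -0.11 0;0 0 0 -0.472 -0.095 -0.11 0;0 0 0 -0.472 -0.095 -0.11 0;0 0 0 -0.472 -0.095 -0.11 0' ; python3 d.py 655 -106.5 110 130.8
```

```text
clock: 7.58
eef_pos: [603.2, -15.8, 127.9]
tcp_rot: [3.141, 0.0, 2.282]
contact_force: [1.8, 0.5, -0.1]
opening: 1.003
grasp_force: 0.0
t 7.58 tcp [603.2 -15.8 127.9] rpy [180.    0.  130.7] F [ 1.8  0.5 -0.1] open 1.003 grip 0.0 q6 -0.74
to [655.0, -106.5, 110.0, 130.8] turn [ 0.   0.  -0.1] shift [-0.1025 -0.0199  0.0179]
```

```bash
python3 -m creep '0 0 0 -0.102 -0.02 0 0;0 0 0 -0.102 -0.02 0 0;0 0 0 -0.102 -0.02 0.018 0;0 0 0 -0.102 -0.02 0.018 0;0 0 0 -0.102 -0.02 0.018 0' ; python3 d.py 655 -106.5 12 130.8
```

```text
clock: 8.2
eef_pos: [653.1, -103.0, 109.7]
tcp_rot: [-3.141, -0.001, 2.283]
contact_force: [-0.0, 0.4, -0.2]
opening: 1.002
grasp_force: 0.0
t 8.2 tcp [ 653.1 -103.   109.7] rpy [-1.800e+02 -1.000e-01  1.308e+02] F [-0.   0.4 -0.2] open 1.002 grip 0.0 q6 -0.87
to [655.0, -106.5, 12.0, 130.8] turn [-0.  -0.1  0. ] shift [-0.004  -0.0008  0.0977]
```

```bash
python3 -m creep '0 0 0 -0.004 -0.001 0.04 0;0 0 0 -0.004 -0.001 0.08 0;0 0 0 -0.004 -0.001 0.097 0;0 0 0 -0.004 -0.001 0.097 0;0 0 0 -0.004 -0.001 0.097 0;0 0 0 -0.004 -0.001 0.097 0' ;  python3 -m creep '0 0 0 0 0 0 255;0 0 0 0 0 0 255;0 0 0 0 0 0 255;0 0 0 0 0 0 255;0 0 0 0 0 0 255;0 0 0 0 0 0 255;0 0 0 0 0 0 255' 40;python3 d.py 462 260 100 130.8
```

```text
clock: 8.95
eef_pos: [656.8, -108.0, 14.5]
tcp_rot: [3.14, 0.002, 2.282]
contact_force: [-0.7, 0.8, 0.1]
opening: 0.999
grasp_force: 0.0
clock: 9.82
eef_pos: [655.9, -108.0, 13.3]
tcp_rot: [3.141, 0.0, 2.282]
contact_force: [-1.7, -0.6, 5.4]
opening: 0.455
grasp_force: 40.0
t 9.82 tcp [ 655.9 -108.    13.3] rpy [180.    0.  130.7] F [-1.7 -0.6  5.4] open 0.455 grip 40.0 q6 -0.88
to [462.0, 260.0, 100.0, 130.8] turn [ 0.   0.  -0.1] shift [ 0.4053  0.0933 -0.0868]
```

```bash
python3 -m creep '0 0 0 0 0 -0.05 255;0 0 0 0 0 -0.09 255;0 0 0 0.405 0.093 -0.09 255;0 0 0 0.405 0.093 -0.09 255;0 0 0 0.405 0.093 -0.09 255;0 0 0 0.405 0.093 -0.09 255;0 0 0 0.405 0.093 -0.09 255;0 0 0 0.405 0.093 -0.09 255' ; python3 d.py 462 260 100 130.8
```

```text
clock: 10.82
eef_pos: [479.6, 225.3, 102.8]
tcp_rot: [3.141, 0.0, 2.282]
contact_force: [0.3, 0.4, -1.6]
opening: 0.452
grasp_force: 40.7
t 10.82 tcp [479.6 225.3 102.8] rpy [180.    0.  130.7] F [ 0.3  0.4 -1.6] open 0.452 grip 40.7 q6 -0.27
to [462.0, 260.0, 100.0, 130.8] turn [ 0.   0.  -0.1] shift [0.0378 0.0093 0.0028]
```

```bash
python3 -m creep '0 0 0 0.038 0.009 0 255;0 0 0 0.038 0.009 0 255;0 0 0 0.038 0.009 0 255;0 0 0 0.038 0.009 0 255' ; python3 d.py 462 260 18 130.8
```

```text
clock: 11.32
eef_pos: [463.2, 257.6, 102.8]
tcp_rot: [-3.141, 0.0, 2.281]
contact_force: [-0.9, -0.1, -0.7]
opening: 0.449
grasp_force: 40.7
t 11.32 tcp [463.2 257.6 102.8] rpy [-180.     0.   130.7] F [-0.9 -0.1 -0.7] open 0.449 grip 40.7 q6 -0.21
to [462.0, 260.0, 18.0, 130.8] turn [-0.   0.  -0.1] shift [0.0026 0.0007 0.0848]
```

```bash
python3 -m creep '0 0 0 0.002 0 0.04 255;0 0 0 0.002 0 0.07 255;0 0 0 0.002 0 0.08 255;0 0 0 0.002 0 0.083 255;0 0 0 0.002 0 0.083 255;0 0 0 0.002 0 0.085 255;0 0 0 0.002 0 0.085 255;0 0 0 0.002 0 0.085 255' ; python3 d.py 462 260 17.5 130.8
```

```text
clock: 12.32
eef_pos: [461.6, 260.1, 18.2]
tcp_rot: [3.141, 0.0, 2.282]
contact_force: [-0.7, 0.1, -0.8]
opening: 0.455
grasp_force: 40.7
t 12.32 tcp [461.6 260.1  18.2] rpy [180.    0.  130.8] F [-0.7  0.1 -0.8] open 0.455 grip 40.7 q6 -0.2
to [462.0, 260.0, 17.5, 130.8] turn [ 0.  0. -0.] shift [-0.0003  0.0003  0.0007]
```

```bash
python3 -m creep '0 0 0 0 0 0.001 255;0 0 0 0 0 0.001 80;0 0 0 0 0 0.001 0;0 0 0 0 0 0.001 0;0 0 0 0 0 0.001 0;0 0 0 0 0 0.001 0;0 0 0 0 0 -0.05 0;0 0 0 0 0 -0.1 0' ; python3 d.py 461 -110.4 110 19
```

```text
clock: 13.32
eef_pos: [460.9, 259.7, 118.6]
tcp_rot: [-3.14, -0.0, 2.282]
contact_force: [0.6, 0.2, 0.6]
opening: 0.997
grasp_force: 0.0
t 13.32 tcp [460.9 259.7 118.6] rpy [-179.9   -0.   130.7] F [0.6 0.2 0.6] open 0.997 grip 0.0 q6 -0.2
to [461.0, -110.4, 110.0, 19.0] turn [-1.000e-01  1.000e-01  1.117e+02] shift [-0.2804 -0.2415  0.0089]
```

```bash
python3 -m creep '0 0 111.7 -0.28 -0.242 0 0;0 0 111.7 -0.28 -0.242 0 0;0 0 111.7 -0.28 -0.242 0 0;0 0 111.7 -0.28 -0.242 0 0;0 0 111.7 -0.28 -0.242 0 0;0 0 111.7 -0.28 -0.242 0 0;0 0 111.7 -0.28 -0.242 0 0;0 0 111.7 -0.28 -0.242 0 0' ; python3 d.py 461 -110.4 110 19
python3 - <<'E'
from h import *
f=r.grab_frame("side")
for t in tops(f): print(*t)
cv2.imwrite("pics/s3.png",f["img"][:,:,::-1])
E
```

```text
clock: 14.32
eef_pos: [460.6, -111.2, 117.9]
tcp_rot: [-3.142, 0.0, 0.773]
contact_force: [0.3, 1.0, -0.6]
opening: 1.001
grasp_force: 0.0
t 14.32 tcp [ 460.6 -111.2  117.9] rpy [-180.     0.    44.3] F [ 0.3  1.  -0.6] open 1.001 grip 0.0 q6 0.56
to [461.0, -110.4, 110.0, 19.0] turn [-0.   0.  25.3] shift [ 0.0008 -0.0003  0.0079]
[260. 408.] [491.8 518.7] [494.7 508.1] [23. 41.] 28.7
[323. 314.] [417.2 313.8] [416.3 314.5] [40.1 52.9] 5.3
[302. 291.] [460.  262.3] [460.5 261.6] [34.4 45.2] 5.3
[547. 248.] [-44.6  66.7] [-47.8  64.1] [90.8 21.4] 32.5
[507. 247.] [41.5 69. ] [41.6 71.8] [ 47.  113.4] 58.9
[220. 234.] [656.9 116.8] [657.1 117.5] [39.6 49.8] 13.2
[478. 219.] [ 82.6 -24.7] [ 85.7 -16.4] [94.6 23.7] 85.9
[277. 211.] [546.1  14.6] [545.9  15.6] [47.  38.3] 82.3
[136. 213.] [866.6  71.4] [870.9  68.5] [64.7 44.9] 23.3
[230. 202.] [663.8  -5.2] [663.4  -4.7] [38.7 47.2] 36.2
[318. 186.] [ 461.1 -106.3] [ 461.2 -105.6] [38.  54.8] 3.9
[281. 183.] [ 554.5 -104.6] [ 554.3 -103.8] [43.5 49.2] 16.8
[263. 108.] [ 680.1 -552.1] [ 679.9 -552.2] [103.6  53.6] 2.8
[378.  49.] [  288.6 -1238.8] [  289.5 -1236.3] [ 76.5 294.2] 81.7
[462.  38.] [ -113.6 -1479. ] [ -113.5 -1479.7] [451.6  80.3] 0.3
[147.   4.] [ 1604.3 -1928.9] [ 1571.4 -1949.2] [1678.3  494.3] 17.2
```

View pics/s3.png

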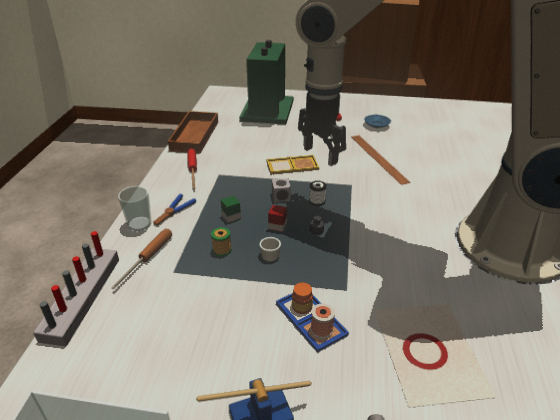

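Jar (302,298) and copper (322,322) stand upright in the blue tray. Next is silver.

```bash
python3 -m creep '0 0 25.3 0.001 0 0.008 0;0 0 25.3 0.001 0 0.008 0;0 0 25.3 0.001 0 0.008 0;0 0 25.3 0.001 0 0.05 0;0 0 25.3 0.001 0 0.08 0;0 0 25.3 0.001 0 0.104 0;0 0 25.3 0.001 0 0.104 0;0 0 25.3 0.001 0 0.104 0' ; python3 d.py 461 -110.4 13 19
```

```text
clock: 15.38
eef_pos: [462.0, -109.4, 14.5]
tcp_rot: [3.141, -0.001, 0.342]
contact_force: [-0.3, -0.1, -0.4]
opening: 1.001
grasp_force: 0.0
t 15.38 tcp [ 462.  -109.4   14.5] rpy [180.   -0.   19.6] F [-0.3 -0.1 -0.4] open 1.001 grip 0.0 q6 0.99
to [461.0, -110.4, 13.0, 19.0] turn [ 0.  -0.   0.6] shift [-0.0013  0.0006  0.0015]
```

```bash
python3 -m creep '0 0 0 -0.001 0 0 0;0 0 0 -0.001 0 0 255;0 0 0 -0.001 0 0 255;0 0 0 -0.001 0 0 255;0 0 0 -0.001 0 0 255;0 0 0 -0.001 0 0 255;0 0 0 -0.001 0 0 255;0 0 0 -0.001 0 0 255' 40; python3 -m creep '0 0 0 0 0 -0.05 255;0 0 0 0 0 -0.085 255;0 0 0 0 0 -0.085 255' ;python3 d.py 514 -287.5 98 19
```

```text
clock: 16.38
eef_pos: [460.9, -109.8, 14.3]
tcp_rot: [3.141, -0.0, 0.341]
contact_force: [-1.5, 0.5, 6.9]
opening: 0.48
grasp_force: 39.6
clock: 16.75
eef_pos: [462.3, -110.2, 101.1]
tcp_rot: [3.139, -0.004, 0.341]
contact_force: [-0.0, -0.2, -2.2]
opening: 0.485
grasp_force: 41.7
t 16.75 tcp [ 462.3 -110.2  101.1] rpy [179.9  -0.2  19.5] F [-0.  -0.2 -2.2] open 0.485 grip 41.7 q6 0.99
to [514.0, -287.5, 98.0, 19.0] turn [ 0.1 -0.2  0.5] shift [-0.0105  0.1844  0.0035]
```

```bash
python3 -m creep '0 0 0.5 -0.01 0.184 0 255;0 0 0.5 -0.01 0.184 0 255;0 0 0.5 -0.01 0.184 0 255;0 0 0.5 -0.01 0.184 0 255;0 0 0.5 -0.01 0.184 0 255;0 0 0.5 -0.01 0.184 0 255;0 0 0.5 -0.01 0.184 0 255' ;python3 d.py 514 -287.5 18.5 19
```

```text
clock: 17.62
eef_pos: [512.4, -285.4, 98.7]
tcp_rot: [-3.141, 0.0, 0.333]
contact_force: [-0.8, 0.0, -1.8]
opening: 0.484
grasp_force: 42.0
t 17.62 tcp [ 512.4 -285.4   98.7] rpy [-180.     0.    19.1] F [-0.8  0.  -1.8] open 0.484 grip 42.0 q6 0.73
to [514.0, -287.5, 18.5, 19.0] turn [-0.   0.   0.1] shift [0.0008 0.0026 0.0802]
```

```bash
python3 -m creep '0 0 0 0.001 0.002 0.04 255;0 0 0 0.001 0.002 0.068 255;0 0 0 0.001 0.002 0.076 255;0 0 0 0.001 0.002 0.079 255;0 0 0 0.001 0.002 0.079 255;0 0 0 0.001 0.002 0.080 255;0 0 0 0.001 0.002 0.080 255' ; python3 d.py 514 -287.5 18.5 19
```

```text
clock: 18.5
eef_pos: [514.6, -288.3, 19.4]
tcp_rot: [3.141, -0.001, 0.332]
contact_force: [-0.2, 0.3, -1.4]
opening: 0.483
grasp_force: 42.1
t 18.5 tcp [ 514.6 -288.3   19.4] rpy [180.  -0.  19.] F [-0.2  0.3 -1.4] open 0.483 grip 42.1 q6 0.73
to [514.0, -287.5, 18.5, 19.0] turn [ 0. -0.  0.] shift [-0.0003 -0.0009  0.0009]
```

```bash
python3 -m creep '0 0 0 0 0 0.001 255;0 0 0 0 0 0.001 80;0 0 0 0 0 0.001 0;0 0 0 0 0 0.001 0;0 0 0 0 0 0.001 0;0 0 0 0 0 0.001 0;0 0 0 0 0 -0.05 0;0 0 0 0 0 -0.1 0' ; python3 d.py 546.4 9.4 110 81.7
```

```text
clock: 19.5
eef_pos: [513.8, -287.8, 119.5]
tcp_rot: [-3.14, 0.001, 0.332]
contact_force: [0.4, -0.8, 0.3]
opening: 0.998
grasp_force: 0.0
t 19.5 tcp [ 513.8 -287.8  119.5] rpy [-1.799e+02  1.000e-01  1.900e+01] F [ 0.4 -0.8  0.3] open 0.998 grip 0.0 q6 0.73
to [546.4, 9.4, 110.0, 81.7] turn [ -0.1   0.  -62.7] shift [ 0.1276 -0.2704  0.0097]
```

```bash
python3 -m creep '0 0 -62.7 0.128 -0.27 0 0;0 0 -62.7 0.128 -0.27 0 0;0 0 -62.7 0.128 -0.27 0 0;0 0 -62.7 0.128 -0.27 0 0;0 0 -62.7 0.128 -0.27 0 0;0 0 -62.7 0.128 -0.27 0 0;0 0 -62.7 0.128 -0.27 0 0;0 0 -62.7 0.128 -0.27 0 0' ; python3 d.py 546.4 9.4 13 81.7
python3 - <<'E'
from h import *
f=r.grab_frame("side")
for t in tops(f):
    if 150<t[0][0]<390 and 130<t[0][1]<340: print(*t[:3])
cv2.imwrite("pics/s4.png",cv2.resize(f["img"][100:300,180:400,::-1],None,fx=3,fy=3))
E
```

```text
clock: 20.5
eef_pos: [547.2, 8.4, 118.8]
tcp_rot: [-3.141, 0.0, 1.422]
contact_force: [0.2, -0.1, -1.4]
opening: 1.003
grasp_force: 0.0
t 20.5 tcp [547.2   8.4 118.8] rpy [-180.     0.    81.5] F [ 0.2 -0.1 -1.4] open 1.003 grip 0.0 q6 0.16
to [546.4, 9.4, 13.0, 81.7] turn [-0.   0.  -0.2] shift [ 0.0009 -0.001   0.1058]
[323. 314.] [417.1 313.9] [416.3 314.5]
[302. 291.] [459.9 262.7] [460.4 262.9]
[220. 234.] [656.8 116.9] [657.  117.7]
[277. 211.] [545.6  14.9] [545.9  15.6]
[230. 202.] [663.5  -5. ] [663.7  -4.3]
[281. 183.] [ 554.6 -105.7] [ 554.6 -104.7]
```

View pics/s4.png

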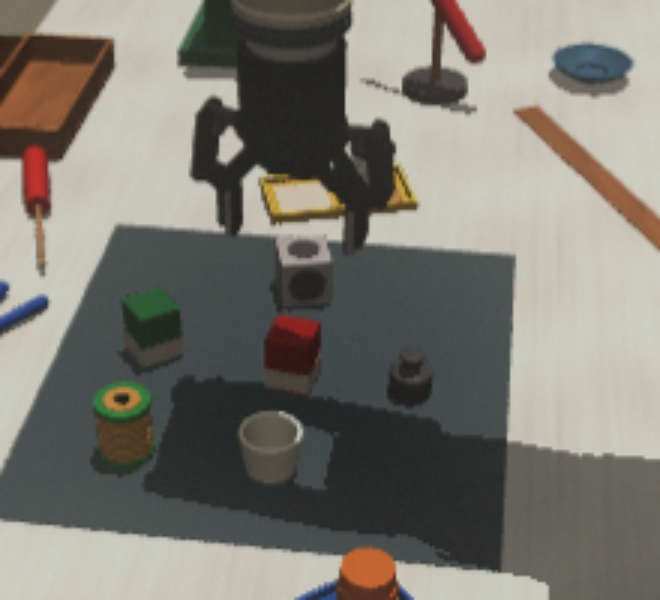

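The gripper is over the red block (293,350 in the crop). The brass spool and green block are undisturbed. Descending.

```bash
python3 -m creep '0 0 0 0 -0.001 0.05 0;0 0 0 0 -0.001 0.085 0;0 0 0 0 -0.001 0.104 0;0 0 0 0 -0.001 0.104 0;0 0 0 0 -0.001 0.104 0' ; python3 -m creep '0 0 0 0 0 0 0;0 0 0 0 0 0 255;0 0 0 0 0 0 255;0 0 0 0 0 0 255;0 0 0 0 0 0 255;0 0 0 0 0 0 255;0 0 0 0 0 0 255;0 0 0 0 0 0 255' 40;python3 -m creep '0 0 0 0 0 -0.05 255;0 0 0 0 0 -0.085 255;0 0 0 0 0 -0.085 255' ; python3 d.py 578 -265.5 98 19
```

```text
clock: 21.18
eef_pos: [546.9, 8.6, 15.6]
tcp_rot: [3.141, -0.0, 1.425]
contact_force: [-0.3, 0.4, 0.4]
opening: 1.0
grasp_force: 0.0
clock: 22.18
eef_pos: [546.6, 9.1, 15.2]
tcp_rot: [3.141, -0.0, 1.426]
contact_force: [-1.0, -0.0, 6.2]
opening: 0.415
grasp_force: 40.7
clock: 22.55
eef_pos: [548.1, 9.1, 102.2]
tcp_rot: [3.137, -0.001, 1.426]
contact_force: [-0.4, 0.5, -1.8]
opening: 0.413
grasp_force: 41.0
t 22.55 tcp [548.1   9.1 102.2] rpy [179.7  -0.   81.7] F [-0.4  0.5 -1.8] open 0.413 grip 41.0 q6 0.16
to [578.0, -265.5, 98.0, 19.0] turn [ 0.2 -0.2 62.7] shift [-0.2674  0.0691  0.0043]
```

```bash
python3 -m creep '0 0 62.7 -0.267 0.069 0 255;0 0 62.7 -0.267 0.069 0 255;0 0 62.7 -0.267 0.069 0 255;0 0 62.7 -0.267 0.069 0 255;0 0 62.7 -0.267 0.069 0 255;0 0 62.7 -0.267 0.069 0 255;0 0 62.7 -0.267 0.069 0 255;0 0 62.7 -0.267 0.069 0 255' ; python3 -m creep '0 0 0 0 0 0 255;0 0 0 0 0 0 255';python3 d.py 578 -265.5 19.5 19
```

```text
clock: 23.55
eef_pos: [575.6, -264.5, 98.9]
tcp_rot: [-3.14, 0.001, 0.336]
contact_force: [-0.4, 0.1, -2.0]
opening: 0.411
grasp_force: 40.9
clock: 23.8
eef_pos: [576.2, -264.7, 99.9]
tcp_rot: [3.142, -0.0, 0.333]
contact_force: [-0.9, 0.1, -1.9]
opening: 0.419
grasp_force: 40.9
t 23.8 tcp [ 576.2 -264.7   99.9] rpy [180.   -0.   19.1] F [-0.9  0.1 -1.9] open 0.419 grip 40.9 q6 0.8
to [578.0, -265.5, 19.5, 19.0] turn [ 0.  -0.   0.1] shift [0.0014 0.0013 0.0804]
```

```bash
python3 -m creep '0 0 0 0.001 0.001 0.04 255;0 0 0 0.001 0.001 0.068 255;0 0 0 0.001 0.001 0.076 255;0 0 0 0.001 0.001 0.079 255;0 0 0 0.001 0.001 0.079 255;0 0 0 0.001 0.001 0.080 255;0 0 0 0.001 0.001 0.080 255' ; python3 d.py 578 -265.5 19.5 19
```

```text
clock: 24.68
eef_pos: [577.7, -265.9, 20.5]
tcp_rot: [3.141, -0.001, 0.332]
contact_force: [-0.0, 0.2, -1.8]
opening: 0.416
grasp_force: 40.9
t 24.68 tcp [ 577.7 -265.9   20.5] rpy [180.  -0.  19.] F [-0.   0.2 -1.8] open 0.416 grip 40.9 q6 0.81
to [578.0, -265.5, 19.5, 19.0] turn [ 0. -0.  0.] shift [ 0.0004 -0.0003  0.001 ]
```

```bash
python3 -m creep '0 0 0 0 0 0.001 255;0 0 0 0 0 0.001 80;0 0 0 0 0 0.001 0;0 0 0 0 0 0.001 0;0 0 0 0 0 0.001 0;0 0 0 0 0 0.001 0;0 0 0 0 0 -0.05 0;0 0 0 0 0 -0.1 0' ; python3 -m creep '0 0 0 0 0 -0.05 0;0 0 0 -0.25 0 -0.1 0;0 0 0 -0.25 0 -0.1 0;0 0 0 -0.25 0 -0.1 0;0 0 0 -0.25 0 -0.1 0;0 0 0 -0.25 0 -0.1 0;0 0 0 -0.25 0 -0.1 0'
python3 - <<'E'
from h import *
f=r.grab_frame("top")
T={"cop":(418,312),"jar":(462,260),"sil":(514,-287.5),"red":(578,-265.5)}
for t in tops(f,44,66):
    if 60<t[0][0]<460 and 130<t[0][1]<340: print(*t)
cv2.imwrite("pics/t5.png",f["img"][:,:,::-1])
print(r.sense()["eef_pos"],r.sense()["qvel"].round(3))
E
```

```text
clock: 25.68
eef_pos: [576.9, -265.6, 120.5]
tcp_rot: [-3.141, 0.001, 0.332]
contact_force: [-0.0, 0.3, 0.8]
opening: 1.001
grasp_force: 0.0
clock: 26.55
eef_pos: [341.1, -347.5, 220.2]
tcp_rot: [3.141, -0.001, 0.33]
contact_force: [0.8, -0.1, 0.1]
opening: 1.001
grasp_force: 0.0
[ 97. 308.] [418.3 313.1] [418.7 312.3] [42.8 39.3] 89.6
[126. 284.] [460.6 261.1] [461.1 261.2] [35.3 34.2] 45.5
[428. 248.] [ 514.4 -288.6] [ 514.3 -289.1] [42.8 40.2] 88.6
[333. 228.] [ 556.1 -115.3] [ 555.3 -114.7] [42.6 42.5] 17.1
[413. 214.] [ 578.  -264.9] [ 577.9 -264.8] [36.6 37.9] 18.6
[207. 176.] [657.7 113.5] [657.7 113.1] [41.  39.8] 88.6
[274. 171.] [664.5 -10.9] [664.3 -10.8] [36.6 36.6] 38.4
[ 341.69341683 -347.20553932  219.93491185] [ 0.02   0.015 -0.005 -0.001  0.    -0.001]
```

View pics/t5.png

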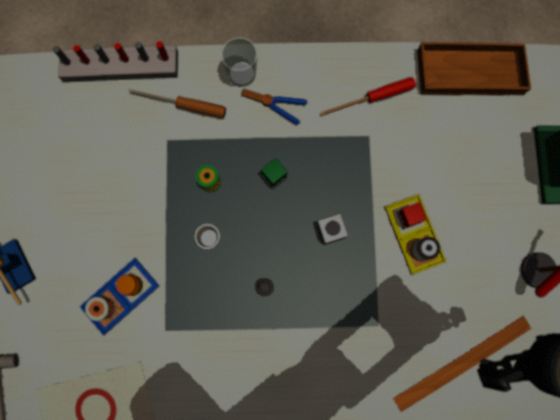

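All four items stand in their own compartments, within about 2 mm of centre: copper (97,308), jar (126,284), silver (428,248), red (413,214). Brass and green have not moved, so I'm handing in.

```bash
python3 -m creep '0 0 0 0 0 0 0;0 0 0 0 0 0 0;0 0 0 0 0 0 0;0 0 0 0 0 0 0' >/dev/null; python3 -c "
from rig import r;print(r.sign_off())"
```

```text
the job is handed in; nothing more can be done
None
```

Both kits are made up and handed in at about 27 s of the 115 s allowed; the last top view put each item about 2 mm from its compartment's centre, with the brass spool and green block unmoved, and sign-off gave no verdict.

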